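# Make up a fish kit and a boiled-egg kit in two dishes

## Task

Make up two supper kits from the stock along the front of the worktop. For the fish kit, put the tin of sardines in the longer well of the oblong dish and the lemon in its shorter well; for the boiled-egg kit, put the kitchen timer in the wider round well of the double dish and the salt shaker, upright, in its narrower one. Everything should rest flat on the floor of its well, and the spice jar, the shot glass and the round tin stay where they stand.

Things in the scene. Friction and masses are not known exactly. Their poses are not given: they have to be found in the camera images.
- sardine_tin: Flat oblong tin with a ring pull, blue-topped, rounded corners, 63 x 105 x 24 mm high (x, y, z; the straight sides are about 60 mm apart). Origin at the centre of its underside, z up, long axis along its own y. Grip it across the 60 mm (its x).
- lemon: A yellow lemon lying on its side, 78 mm long (own x at the start, level), about 55 mm across and 56 mm high. Origin at the centre of its underside at the start; its middle is the point lemon_mid. It can roll about its long axis.
- lemon_mid (a point): The middle of the lemon, 28 mm above its origin; same axes as the lemon.
- kitchen_timer: Round kitchen timer, white body, red dial, 62 mm across, 38 mm high. Origin: centre of its underside, z up. Body 0 to 18 mm high; dial disc 48 mm across up to 28 mm; on it a grip bar 42 mm long along own x, 8 mm thick along own y, from 28 to 38 mm high. It can be carried by this bar, gripped across own y. The dial does not turn.
- salt_shaker: Round glass salt shaker with a domed grey perforated top (no flat lid), 44 mm across, 90 mm high; the glass is graspable up to about 70 mm. Origin at the centre of its underside, z up.
- oblong_dish: White oblong dish with cork-lined wells, fixed, 100 (own x) x 250 (own y) x 12 mm high, two rectangular wells; walls 5 mm thick, well floors 4 mm above the worktop, lips 8 mm above the floors. Origin: centre of its underside. Longer well (tin) 90 x 134 mm, centre at own y = -53 mm; shorter well (lemon) 90 x 101 mm, centre at own y = +69.5 mm; both at x = 0.
- double_dish: White double dish, cork-lined, fixed: two round wells joined by a small bridge, 12 mm high, walls 5 mm thick, well floors 4 mm above the worktop, lips 8 mm above the floors. Origin: on the underside, midway between the well centres. Wider well (timer) 84 mm across inside, centre at own y = -45 mm; narrower (salt shaker) 66 mm across inside, centre at own y = +45 mm; both at x = 0.
- spice_jar: Bystander in the stock row: spice jar with a flat dark brown lid, 44 mm across, 96 mm high. Origin at the centre of its underside. Stays.
- shot_glass: Bystander at the back: small clear glass standing mouth down, 48 mm across, 61 mm high. Origin at its underside. Stays.
- round_tin: Bystander at the back: flat round tin, 86 mm across, 40 mm high. Origin at the centre of its underside. Stays.
Not all that is in view belongs to the job. Leave any purple look-alike of the salt_shaker alone.

How it is judged:
At the end, for the whole second after the job is handed in: Each thing on the floor of its own well, at rest: tin and timer flat, shaker upright (0.12 rad), undersides under 8 mm above the dish's; centres within 18 mm (tin), 25 mm (lemon) or 15 mm (timer, shaker) of the well's centre along each dish axis; lemon's middle 20 to 52 mm up (x of sardine_tin in the frame of oblong_dish between -0.018 and 0.018 m and y of sardine_tin in the frame of oblong_dish between -0.071 and -0.035 m and z of sardine_tin in the frame of oblong_dish between 0 and 0.008 m and angle between each of sardine_tin, kitchen_timer, salt_shaker's own z axis and vertical below 0.12 rad and x of lemon_mid in the frame of oblong_dish between -0.025 and 0.025 m and y of lemon_mid in the frame of oblong_dish between 0.0445 and 0.0945 m and z of lemon_mid in the frame of oblong_dish between 0.02 and 0.052 m and x of kitchen_timer in the frame of double_dish between -0.015 and 0.015 m and y of kitchen_timer in the frame of double_dish between -0.06 and -0.03 m and z of kitchen_timer in the frame of double_dish between 0 and 0.008 m and x of salt_shaker in the frame of double_dish between -0.015 and 0.015 m and y of salt_shaker in the frame of double_dish between 0.03 and 0.06 m and z of salt_shaker in the frame of double_dish between 0 and 0.008 m and linear speed of each of sardine_tin, lemon, kitchen_timer, salt_shaker below 0.02 m/s); the robot touches nothing.
It fails at once if the spice jar is shifted by more than 3 cm or knocked over (distance of spice_jar from where it was at the start of the episode above 0.03 m or angle between spice_jar's own z axis and vertical above 0.5 rad).
It fails at once if the shot glass is shifted by more than 3 cm or knocked over (distance of shot_glass from where it was at the start of the episode above 0.03 m or angle between shot_glass's own z axis and vertical above 0.5 rad).
It fails at once if the round tin is shifted by more than 3 cm or knocked over (distance of round_tin from where it was at the start of the episode above 0.03 m or angle between round_tin's own z axis and vertical above 0.5 rad).
It also fails if it takes over 99 s, if anything falls off the work surface, if the arm or the gripper's body presses on something with over 40 N, if the wrist force passes 120 N, or if a joint passes its speed limit or range.

## Robot

A 7-joint arm with a two-finger parallel gripper is mounted at the origin on a cart in front of the work surface, level with it; the furniture and walls round the work are solid. World frame = base frame: x ahead of the robot, y to its left, z up, the work surface at z = 0. Lengths are in m, angles in rad, forces in N, time in s.
With the tool pointing down it reaches from about 0.425 to 0.875 m from the base axis. Payload 4.7 kg.
Tool frame: the origin (TCP) lies midway between the tips of the shut fingers; the grasp point (between the pads) lies 19 mm behind it; z points along the fingers, y is the line along which they close (so a half turn about z gives the same grasp; the last joint's range is limited). The gripper opens to 85 mm and grips with 20 to 120 N. Pads are 22 mm wide; open, the fingers measure 114 mm over their backs; the gripper's body (76 mm by 85 mm) begins 54 mm behind the grasp point. The pads swing forward as they close: fully open they stand 13 mm farther back than shut.
Start: joints at [1.124, 0.321, -0.07, 1.45, 0.023, 1.371, -0.057], TCP at [0.289, -0.582, 0.231] pointing down, gripper open.
Joint ranges: [-2.86, 2.86], [-0.3, 2.09], [-1.38, 1.24], [0.06, 2.45], [-1.56, 4.7], [0.09, 2.05], [-2.69, 2.69]. Speed limits (rad/s): [2.57, 2.57, 3.14, 3.14, 3.14, 3.14, 3.14].

## Interface

Orientations are given as a unit quaternion [w, x, y, z].
In Python, from cell import get_obs, snapshot, get_calibration, close_job gives the robot as it stands.
- The arm moves only by the tool play_rows, never from a script. Its arguments are lists of equal length, an entry for each row: "claw": the closure in counts, from 0 (fully open) to 255 (shut); "slide": the shift along the tool's x, y, z in m, a list of three; "spin": the turn about the tool's z in rad. In form: {"claw": [claw, ...], "slide": [[tx, ty, tz], ...], "spin": [spin, ...]}. A call has 1 to 12 rows; each row is the pose to reach, as a shift and turn from the pose commanded when the call began, along the tool's axes at that moment; what a row does not reach only later rows make up. A row lasts 1/12 s, in which the tool goes at most 41.7 mm and 7.16 degrees, less where a joint would pass 70% of its speed; a pose out of reach is approached as far as the arm can. A call with a gripper value outside its range is refused whole. The fingers move at their own pace and stop on an object; "force" is the grip in N (left out, the last holds). Time passes only in rows, so rows that repeat a pose let the fingers close. It gives the time, the measured TCP pose, the force, the opening and the grip force at its end, in the units of the state.
- get_obs(): the state, without advancing time (a new reading comes with each control period).
- snapshot(name): name is "side" or "top" or "wrist"; returns the picture (384x512x3 uint8, blue, green, red); there is no depth.
- get_calibration(name): a dict with "camera_matrix" (3x3 intrinsics, pixels), "extrinsics" (4x4, takes a point from world to camera coordinates); the wrist camera has in their place "hand_eye" (4x4, takes a point from camera to tool coordinates, whose origin is the TCP and whose axes are the flange's). Camera axes: x right, y down, z forward; pixel columns grow to the right and rows downward; lengths in m; the calibration is good to about 2 mm. A picture is of the moment at which its call begins: read the wrist's pose just before it. get_calibration takes no time and is no camera call.
- close_job(): hands the job in; it is judged then, once.
The state is a dict: "clock": time; "joint_pos": joint angles; "joint_velocities": joint speeds; "joint_efforts": joint torques, N m; "ee_pos": TCP position; "tcp_rot": TCP orientation; "force": force on the tool from outside, world axes, zero at the start; "moment": the same for the moment, N m; "grip_width": opening from 0.0 (shut) to 1.0 (fully open); "finger_force": force on a finger pad.
Only numpy, scipy, OpenCV 4.12 (cv2) and the standard library are available. Lean on these libraries where they do the work, as an engineer would, in place of code of your own. Each camera call takes 0.05 s, during which the arm holds its last target. There are 200 camera calls.

## Working session

There is one attempt and no reset: what is moved stays moved. The work goes in short steps, Python scripts to look and compute and a tool call to move; the robot and the scene stay as the last step left them, time stands still between calls to the robot, and variables do not carry over. Pictures are saved under pics/ and viewed, at most 14 in all, crops included, and the job is handed in when it is done.

Besides the shell and the picture viewer there is one more tool, called after "Emit:" by a JSON object that holds its "op" and its "data", one argument or row to a line. play_rows: Moves the arm, as the interface text tells. Its arguments: {"type":"object","properties":{"claw":{"type":"array"},"slide":{"type":"array"},"spin":{"type":"array"},"force":{"type":"number"}},"required":["claw","slide","spin"]}

```bash
ls; mkdir -p pics; python3 - <<'E'
from cell import *
import cv2,numpy as np
o=get_obs();print({k:np.round(v,3).tolist() for k,v in o.items()})
for n in("top","side"):
    cv2.imwrite(f"pics/{n}0.png",snapshot(n));c=get_calibration(n);print(n,np.round(c["camera_matrix"],1).tolist(),np.round(c["extrinsics"],3).tolist())
print(np.round(get_calibration("wrist")["hand_eye"],3).tolist())
E
```

```text
pics
{'clock': 0.0, 'joint_pos': [1.124, 0.322, -0.07, 1.452, 0.023, 1.371, -0.057], 'joint_velocities': [-0.001, 0.001, -0.001, 0.0, -0.002, -0.001, 0.001], 'joint_efforts': [0.0, -49.358, -0.382, -31.433, 0.013, 0.012, -0.0], 'ee_pos': [0.289, -0.582, 0.23], 'tcp_rot': [-0.001, 0.974, 0.228, -0.0], 'force': [0.192, 0.356, -0.192], 'moment': [-0.023, -0.024, -0.043], 'finger_force': 0.0, 'grip_width': 1.001}
top [[434.6, 0.0, 260.5], [0.0, 434.6, 189.6], [0.0, 0.0, 1.0]] [[0.014, -1.0, -0.015, 0.04], [-0.99, -0.011, -0.143, 0.618], [0.143, 0.016, -0.99, 0.956], [0.0, 0.0, 0.0, 1.0]]
side [[367.4, 0.0, 254.3], [0.0, 367.4, 186.5], [0.0, 0.0, 1.0]] [[-0.882, -0.47, -0.023, 0.573], [-0.235, 0.482, -0.844, 0.165], [0.408, -0.74, -0.535, 0.753], [0.0, 0.0, 0.0, 1.0]]
[[-0.0, -0.961, -0.278, 0.07], [1.0, 0.0, -0.0, -0.002], [0.0, -0.278, 0.961, -0.143], [0.0, 0.0, 0.0, 1.0]]
```

View pics/top0.png

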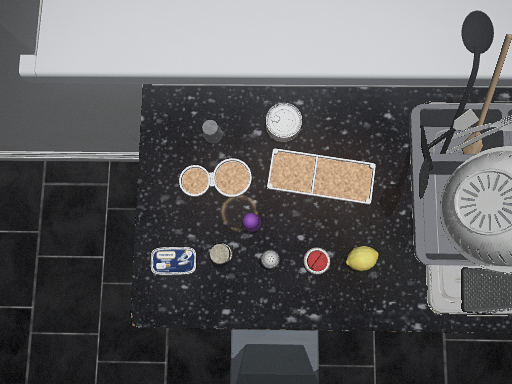

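View pics/side0.png

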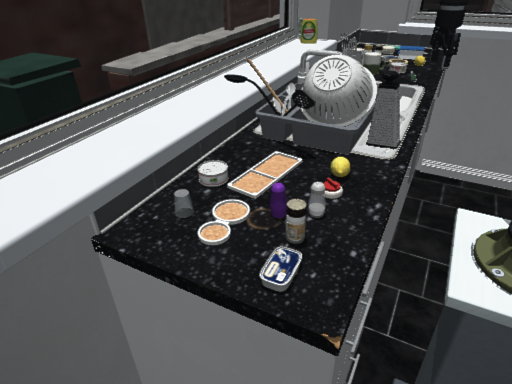

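The top view shows the tin at (173,261), spice jar (220,253), salt shaker (270,259), purple decoy (251,221), timer (317,261) and lemon (363,258). It also shows the double dish (wide well (233,177), narrow (195,180)) and the oblong dish (short well on the left (293,172), long on the right (345,180)).

```bash
cat > h.py <<'E'
import cv2,numpy as np
from cell import *
from scipy.spatial.transform import Rotation as R
def cam(n,o=None):
    c=get_calibration(n);K=np.array(c["camera_matrix"])
    if n!="wrist":
        T=np.linalg.inv(np.array(c["extrinsics"]))
    else:
        q=o["tcp_rot"];B=np.eye(4);B[:3,:3]=R.from_quat([q[1],q[2],q[3],q[0]]).as_matrix();B[:3,3]=o["ee_pos"];T=B@np.array(c["hand_eye"])
    return K,T
def ray(KT,uv,z):
    K,T=KT;uv=np.atleast_2d(uv).astype(float)
    d=np.c_[uv,np.ones(len(uv))]@np.linalg.inv(K).T@T[:3,:3].T
    p=T[:3,3];return p+d*((z-p[2])/d[:,2])[:,None]
def blobs(mask,KT,z,amin=40):
    m=cv2.morphologyEx(mask.astype(np.uint8)*255,cv2.MORPH_CLOSE,np.ones((3,3)))
    out=[]
    for c in cv2.findContours(m,cv2.RETR_EXTERNAL,cv2.CHAIN_APPROX_NONE)[0]:
        if cv2.contourArea(c)<amin: continue
        c=c[:,0];P=ray(KT,c,z)[:,:2]
        (cx,cy),(w,h),a=cv2.minAreaRect((P*1000).astype(np.float32))
        b=cv2.boxPoints(((cx,cy),(w,h),a));e=[b[1]-b[0],b[2]-b[1]];L=max(e,key=np.linalg.norm)
        th=np.degrees(np.arctan2(L[1],L[0]))%180
        out.append((np.round(c.mean(0)).astype(int).tolist(),[round(cx/1000,4),round(cy/1000,4)],sorted([round(w),round(h)]),round(float(th),1)))
    return out
E
python3 - <<'E'
from h import *
im=cv2.imread("pics/top0.png");KT=cam("top")
H,S,V=[a.astype(int) for a in cv2.split(cv2.cvtColor(im,cv2.COLOR_BGR2HSV))]
def p(n,m,z): 
    print(n); [print("  ",b) for b in blobs(m,KT,z)]
X=np.arange(512)[None,:]<400
p("cork",(H>5)&(H<20)&(S>50)&(V>110)&X,.004)
p("blue",(H>100)&(H<125)&(S>90)&X&(V>40),.024)
p("red",((H<6)|(H>174))&(S>130)&X,.028)
p("yellow",(H>22)&(H<32)&(S>150)&X,.028)
p("purple",(H>130)&(H<160)&(S>90)&X,.08)
g=(S<50)&(V>85)&X
p("grey@.08 ",g,.08); 
p("bright@0.012",(S<60)&(V>150)&X,.012)
c=cv2.resize(im[140:290,140:400],None,fx=3,fy=3,interpolation=cv2.INTER_CUBIC);cv2.imwrite("pics/crop0.png",c)
E
```

```text
cork
   ([195, 181], [0.6438, 0.2077], [60, 61], 1.8)
   ([232, 178], [0.6522, 0.1174], [76, 77], 90.7)
   ([320, 176], [0.6585, -0.0958], [88, 238], 81.9)
blue
   ([172, 260], [0.4532, 0.2474], [48, 93], 90.8)
red
   ([317, 260], [0.4578, -0.0824], [43, 44], 90.8)
yellow
purple
   ([251, 222], [0.5402, 0.0647], [40, 40], 90.7)
grey@.08 
   ([278, 342], [0.2731, 0.0135], [81, 184], 89.8)
   ([267, 258], [0.4647, 0.0287], [37, 49], 46.2)
   ([316, 261], [0.4548, -0.0753], [57, 66], 160.2)
   ([171, 260], [0.4544, 0.2385], [60, 103], 93.0)
   ([223, 250], [0.476, 0.1243], [45, 66], 107.1)
   ([216, 177], [0.6456, 0.149], [104, 175], 86.7)
   ([320, 177], [0.6436, -0.0865], [110, 240], 79.7)
   ([256, 133], [0.7412, 0.0594], [16, 24], 136.6)
   ([212, 128], [0.755, 0.1592], [33, 46], 91.5)
   ([286, 119], [0.7719, -0.0056], [85, 96], 0.6)
   ([155, 99], [0.7536, 0.1984], [625, 947], 90.3)
bright@0.012
   ([270, 259], [0.4599, 0.0227], [32, 35], 156.5)
   ([317, 260], [0.4579, -0.0849], [57, 58], 152.9)
   ([173, 260], [0.4533, 0.25], [63, 103], 92.0)
   ([221, 253], [0.4717, 0.1395], [42, 49], 90.8)
   ([215, 178], [0.6517, 0.1575], [92, 173], 90.7)
   ([65, 155], [0.7031, 0.5141], [16, 338], 90.0)
   ([321, 176], [0.6582, -0.0959], [99, 249], 81.9)
   ([283, 120], [0.7943, -0.0056], [85, 86], 0.5)
   ([212, 39], [1.0058, 0.181], [205, 954], 90.3)
```

View pics/crop0.png

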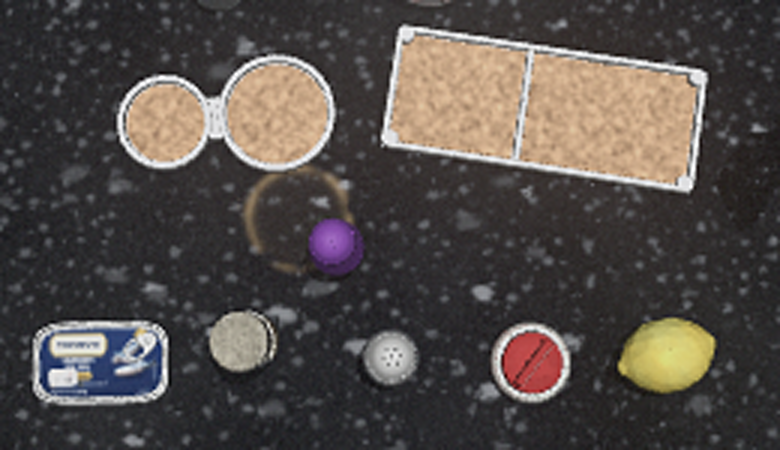

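```bash
cat >> h.py <<'E'
def go(x,y,z,close_deg=None):
    """slide/spin from present pose to world TCP x,y,z with closing axis at angle close_deg (mod 180)"""
    o=get_obs();q=o["tcp_rot"];M=R.from_quat([q[1],q[2],q[3],q[0]]).as_matrix()
    d=M.T@(np.array([x,y,z])-o["ee_pos"]);cur=np.degrees(np.arctan2(M[1,1],M[0,1]))
    s=0. if close_deg is None else np.radians((cur-close_deg+90)%180-90)
    print("slide",np.round(d,4).tolist(),"spin",round(float(s),3),"| tcp",np.round(o["ee_pos"],4).tolist(),"cur close",round(cur,1),"j7",round(o["joint_pos"][6],2),"t",round(o["clock"],2))
E
python3 - <<'E'
from h import *
def tri(a,b):
    P=[];D=[]
    for n,uv in(("top",a),("side",b)):
        K,T=cam(n);d=T[:3,:3]@np.linalg.inv(K)@[*uv,1];D.append(d/np.linalg.norm(d));P.append(T[:3,3])
    A=np.c_[D[0],-D[1]];s=np.linalg.lstsq(A,P[1]-P[0],rcond=None)[0];p,q=P[0]+s[0]*D[0],P[1]+s[1]*D[1]
    return np.round((p+q)/2,4),round(np.linalg.norm(p-q),4)
im={n:cv2.imread(f"pics/{n}0.png") for n in("top","side")}
C={}
for n in im:
    H,S,V=[a.astype(int) for a in cv2.split(cv2.cvtColor(im[n],cv2.COLOR_BGR2HSV))]
    m=(H>17)&(H<34)&(S>95)&(V>90);m[:,400:]=False
    if n=="side": m[:150]=False
    l,k,st,ce=cv2.connectedComponentsWithStats(m.astype(np.uint8));j=1+st[1:,4].argmax();C[n]=ce[j];print(n,st[j],ce[j])
    if n=="top": print(blobs(k==j,cam(n),.028))
print("lemon",tri(C["top"],C["side"]))
KT=cam("top")
for z in(.03,.08,.09): print("shaker dome",z,ray(KT,[270.3,259.3],z)[0])
print("shaker tri",tri([270.3,259.3],[318,187]))
i=im["top"][240:284,295:340];cv2.imwrite("pics/z.png",np.hstack([cv2.resize(i,None,fx=8,fy=8),cv2.resize(im["top"][238:282,248:293],None,fx=8,fy=8)]))
go(.453,-.18,.20,90)
E
```

```text
top [346 246  33  25 603] [362.12769486 257.83250415]
[([362, 258], [0.4653, -0.1863], [61, 62], 62.7)]
side [331 156  19  19 277] [340.45848375 164.94584838]
lemon (array([ 0.4653, -0.1851,  0.0336]), np.float64(0.0003))
shaker dome 0.03 [0.45898898 0.02321723 0.03      ]
shaker dome 0.08 [0.45974755 0.02361079 0.08      ]
shaker dome 0.09 [0.45989927 0.0236895  0.09      ]
shaker tri (array([0.4607, 0.0239, 0.0788]), np.float64(0.0021))
slide [0.3258, -0.2868, 0.0308] spin 0.461 | tcp [0.2888, -0.5818, 0.2304] cur close -63.6 j7 -0.06 t 0.1
```

View pics/z.png

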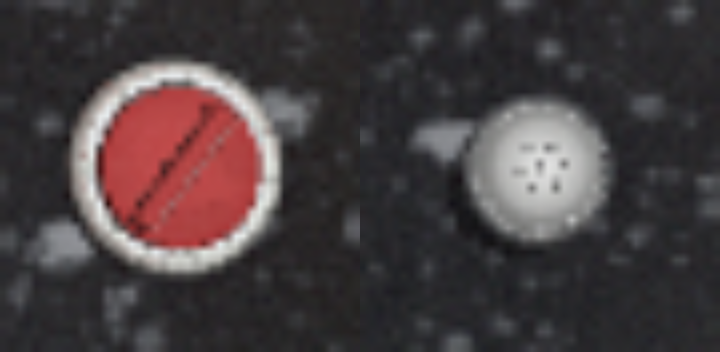

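The zoom shows the timer's bar running from (130,225) to (215,110), so about -36° in world. The shaker dome is centred at (537,168), matching its ray.

```bash
python3 - <<'E'
from h import *
im=cv2.imread("pics/top0.png");H,S,V=[a.astype(int) for a in cv2.split(cv2.cvtColor(im,cv2.COLOR_BGR2HSV))]
m=(H>17)&(H<34)&(S>70)&(V>70)
c=max(cv2.findContours((m[235:280,340:390]*255).astype(np.uint8),cv2.RETR_EXTERNAL,cv2.CHAIN_APPROX_NONE)[0],key=cv2.contourArea)[:,0]+[340,235]
P=ray(cam("top"),c,.03)[:,:2];e=cv2.fitEllipse((P*1000).astype(np.float32));print(e)
D=np.linalg.norm(P[:,None]-P[None],axis=2);i,j=np.unravel_index(D.argmax(),D.shape);d=P[i]-P[j];print(D.max(),np.degrees(np.arctan2(d[1],d[0]))%180,P.mean(0))
go(.35,-.32,.22,16)
E
```

```text
((465.06329345703125, -185.703369140625), (52.63689422607422, 71.66290283203125), 14.776845932006836)
0.07679527087507254 107.82708918211932 [ 0.46501048 -0.18555152]
slide [0.1713, -0.2072, 0.0107] spin -1.389 | tcp [0.2888, -0.5818, 0.2304] cur close -63.6 j7 -0.06 t 0.1
```

Emit:
{"op": "play_rows", "data": {
  "claw": [0, 0, 0, 0, 0, 0, 0, 0, 0, 0, 0, 0],
  "slide": [
    [0.17, -0.207, 0.01],
    [0.17, -0.207, 0.01],
    [0.17, -0.207, 0.01],
    [0.17, -0.207, 0.01],
    [0.17, -0.207, 0.01],
    [0.17, -0.207, 0.01],
    [0.17, -0.207, 0.01],
    [0.17, -0.207, 0.01],
    [0.17, -0.207, 0.01],
    [0.17, -0.207, 0.01],
    [0.17, -0.207, 0.01],
    [0.17, -0.207, 0.01]
  ],
  "spin": [-1.389, -1.389, -1.389, -1.389, -1.389, -1.389, -1.389, -1.389, -1.389, -1.389, -1.389, -1.389],
  "force": 40
}}

```text
clock: 1.1
ee_pos: [0.349, -0.321, 0.221]
tcp_rot: [-0.0, 0.6, 0.8, -0.0]
force: [-0.6, -0.2, -0.4]
grip_width: 1.002
finger_force: 0.0
```

```bash
python3 - <<'E'
from h import *
go(.465,-.1855,.12,15)
E
```

```text
slide [0.0977, 0.1492, 0.101] spin 0.021 | tcp [0.349, -0.321, 0.221] cur close 16.2 j7 0.98 t 1.1
```

Emit:
{"op": "play_rows", "data": {
  "claw": [0, 0, 0, 0, 0, 0],
  "slide": [
    [0.098, 0.149, 0.1],
    [0.098, 0.149, 0.1],
    [0.098, 0.149, 0.1],
    [0.098, 0.149, 0.1],
    [0.098, 0.149, 0.1],
    [0.098, 0.149, 0.1]
  ],
  "spin": [0.02, 0.02, 0.02, 0.02, 0.02, 0.02]
}}

```text
clock: 1.6
ee_pos: [0.4671, -0.1781, 0.1179]
tcp_rot: [-0.003, 0.607, 0.794, 0.002]
force: [-0.5, -0.2, 0.2]
grip_width: 1.003
finger_force: 0.0
```

```bash
python3 - <<'E'
from h import *
o=get_obs();im=snapshot("wrist");cv2.imwrite("pics/w1.png",im)
H,S,V=[a.astype(int) for a in cv2.split(cv2.cvtColor(im,cv2.COLOR_BGR2HSV))]
print(blobs((H>17)&(H<34)&(S>70)&(V>70),cam("wrist",o),.03,400))
go(.465,-.1855,.010,15)
E
```

```text
[([257, 201], [0.4649, -0.1835], [63, 67], 67.5), ([461, 198], [0.6319, -0.1423], [75, 119], 81.9), ([498, 95], [0.6139, -0.0544], [30, 64], 118.4)]
slide [-0.004, -0.0017, 0.1091] spin 0.002 | tcp [0.4659, -0.1816, 0.1191] cur close 15.1 j7 0.53 t 1.65
```

View pics/w1.png

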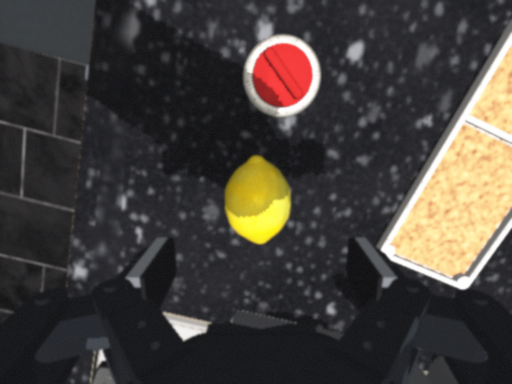

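The wrist view shows the lemon at (258,200), upright between the fingers and aligned with them. The measurement agrees with the top view within 2 mm.

Emit:
{"op": "play_rows", "data": {
  "claw": [0, 0, 0, 0, 0, 150, 150, 150, 150, 150, 150, 150],
  "slide": [
    [0, 0, 0.04],
    [0, 0, 0.08],
    [0, 0, 0.111],
    [0, 0, 0.111],
    [0, 0, 0.111],
    [0, 0, 0.111],
    [0, 0, 0.111],
    [0, 0, 0.111],
    [0, 0, 0.111],
    [0, 0, 0.111],
    [0, 0, 0.111],
    [0, 0, 0.111]
  ],
  "spin": [0, 0, 0, 0, 0, 0, 0, 0, 0, 0, 0, 0],
  "force": 40
}}

```text
clock: 2.65
ee_pos: [0.4674, -0.1871, 0.0133]
tcp_rot: [0.002, 0.61, 0.792, 0.0]
force: [-1.5, -0.3, 9.0]
grip_width: 0.612
finger_force: 40.5
```

```bash
python3 - <<'E'
from h import *
go(.6683,-.027,.016,-8.1);go(.6683,-.027,.016,81.9)
E
```

```text
slide [0.1035, 0.2352, -0.0024] spin 0.4 | tcp [0.4674, -0.1871, 0.0133] cur close 14.8 j7 0.46 t 2.65
slide [0.1035, 0.2352, -0.0024] spin -1.171 | tcp [0.4674, -0.1871, 0.0133] cur close 14.8 j7 0.46 t 2.65
```

Emit:
{"op": "play_rows", "data": {
  "claw": [150, 150, 150, 150, 150, 150, 150, 150, 150, 150, 150, 150],
  "slide": [
    [0, 0, -0.04],
    [0, 0, -0.08],
    [0.02, 0.04, -0.09],
    [0.1, 0.238, -0.09],
    [0.1, 0.238, -0.09],
    [0.1, 0.238, -0.09],
    [0.1, 0.238, -0.09],
    [0.1, 0.238, -0.09],
    [0.1, 0.238, -0.09],
    [0.1, 0.238, -0.09],
    [0.1, 0.238, -0.09],
    [0.1, 0.238, -0.09]
  ],
  "spin": [0, 0, 0.4, 0.4, 0.4, 0.4, 0.4, 0.4, 0.4, 0.4, 0.4, 0.4]
}}

```text
clock: 3.65
ee_pos: [0.6696, -0.0295, 0.1009]
tcp_rot: [0.001, 0.755, 0.655, -0.0]
force: [-0.4, 0.2, -1.6]
grip_width: 0.614
finger_force: 42.9
```

```bash
python3 - <<'E'
from h import *
o=get_obs();im=snapshot("wrist");cv2.imwrite("pics/w2.png",im);print(o["grip_width"],o["force"],o["finger_force"])
go(.6683,-.027,.018,-8.1)
E
```

```text
0.6141267863735952 [-0.39446186  0.18993981 -1.62605801] 42.92891101657915
slide [0.0032, -0.0015, 0.0828] spin -0.001 | tcp [0.6693, -0.0302, 0.1008] cur close -8.2 j7 -0.31 t 3.7
```

View pics/w2.png

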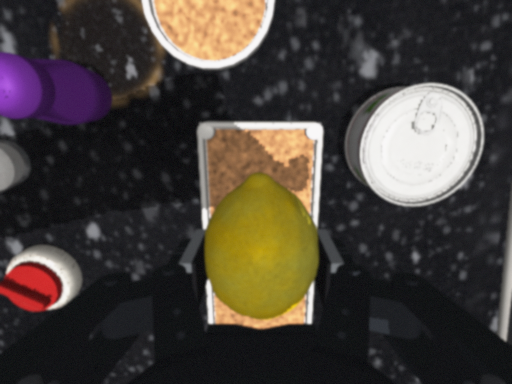

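The lemon is held at (260,245) over the short well and aligned with the dish. Next I lower and release.

Emit:
{"op": "play_rows", "data": {
  "claw": [150, 150, 150, 150, 150, 50, 50, 50, 50, 50, 50, 50],
  "slide": [
    [0.002, 0, 0.04],
    [0.003, 0, 0.075],
    [0.003, 0, 0.083],
    [0.003, 0, 0.083],
    [0.003, 0, 0.083],
    [0.003, 0, 0.083],
    [0.003, 0, 0.083],
    [0.003, 0, 0.083],
    [0.003, 0, 0.06],
    [0.003, 0, 0.03],
    [0.003, 0, 0],
    [0.003, 0, -0.02]
  ],
  "spin": [0, 0, 0, 0, 0, 0, 0, 0, 0, 0, 0, 0]
}}

```text
clock: 4.7
ee_pos: [0.6715, -0.0252, 0.1238]
tcp_rot: [0.001, 0.755, 0.656, 0.001]
force: [0.6, 0.6, -0.3]
grip_width: 0.801
finger_force: 0.0
```

```bash
python3 - <<'E'
from h import *
cv2.imwrite("pics/t2.png",snapshot("top"));print(get_obs()["force"])
go(.453,.25,.12,2)
E
```

```text
[1.49679875 0.00869793 2.53828917]
slide [0.2413, -0.2573, 0.0056] spin -0.176 | tcp [0.6738, -0.0251, 0.128] cur close -8.1 j7 -0.3 t 4.75
```

Emit:
{"op": "play_rows", "data": {
  "claw": [0, 0, 0, 0, 0, 0, 0, 0, 0, 0, 0, 0],
  "slide": [
    [0.02, -0.02, -0.03],
    [0.244, -0.252, -0.04],
    [0.244, -0.252, -0.04],
    [0.244, -0.252, -0.04],
    [0.244, -0.252, -0.04],
    [0.244, -0.252, -0.04],
    [0.244, -0.252, -0.04],
    [0.244, -0.252, -0.04],
    [0.244, -0.252, -0.04],
    [0.244, -0.252, -0.04],
    [0.244, -0.252, -0.04],
    [0.244, -0.252, -0.04]
  ],
  "spin": [-0.176, -0.176, -0.176, -0.176, -0.176, -0.176, -0.176, -0.176, -0.176, -0.176, -0.176, -0.176]
}}

```text
clock: 5.75
ee_pos: [0.4557, 0.2509, 0.1604]
tcp_rot: [0.001, 0.695, 0.719, 0.0]
force: [0.0, 0.0, -0.2]
grip_width: 1.002
finger_force: 0.0
```

```bash
python3 - <<'E'
from h import *
o=get_obs();im=snapshot("wrist");cv2.imwrite("pics/w3.png",im)
H,S,V=[a.astype(int) for a in cv2.split(cv2.cvtColor(im,cv2.COLOR_BGR2HSV))]
print(blobs((H>100)&(H<125)&(S>90)&(V>40),cam("wrist",o),.024,600))
im=cv2.imread("pics/t2.png");H,S,V=[a.astype(int) for a in cv2.split(cv2.cvtColor(im,cv2.COLOR_BGR2HSV))]
m=(H>19)&(H<34)&(S>100)&(V>70);m[:,400:]=0;print("lemon",blobs(m,cam("top"),.032,100))
i=cv2.imread("pics/t2.png")[140:215,150:400];cv2.imwrite("pics/c3.png",np.vstack([cv2.resize(i,(512,154)),cv2.imread("pics/w3.png")]))
go(.453,.25,.006,2)
E
```

```text
[([259, 175], [0.4533, 0.2517], [49, 90], 92.0)]
lemon [([284, 169], [0.6695, -0.0073], [36, 40], 46.1)]
slide [-0.0, -0.0031, 0.1542] spin -0.002 | tcp [0.4561, 0.2503, 0.1602] cur close 1.9 j7 -0.61 t 5.8
```

View pics/c3.png

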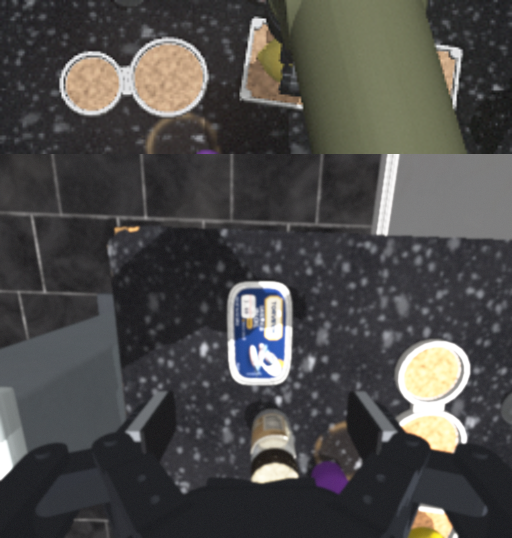

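The wrist view shows the tin straight at (259,333 in the stack) between the fingers. The jar is clear behind it at (275,460), and the top view shows the lemon in the short well.

Emit:
{"op": "play_rows", "data": {
  "claw": [0, 0, 0, 0, 0, 0, 150, 150, 150, 150, 150, 150],
  "slide": [
    [0.002, -0.003, 0.04],
    [0.002, -0.003, 0.08],
    [0.002, -0.003, 0.12],
    [0.002, -0.003, 0.154],
    [0.002, -0.003, 0.154],
    [0.002, -0.003, 0.154],
    [0.002, -0.003, 0.154],
    [0.002, -0.003, 0.154],
    [0.002, -0.003, 0.154],
    [0.002, -0.003, 0.154],
    [0.002, -0.003, 0.154],
    [0.002, -0.003, 0.154]
  ],
  "spin": [0, 0, 0, 0, 0, 0, 0, 0, 0, 0, 0, 0],
  "force": 50
}}

```text
clock: 6.8
ee_pos: [0.4544, 0.2542, 0.0094]
tcp_rot: [0.002, 0.695, 0.719, 0.002]
force: [-1.0, -0.1, 6.2]
grip_width: 0.682
finger_force: 52.9
```

```bash
python3 - <<'E'
from h import *
go(.651,-.1483,.006+.006,-8.1)
E
```

```text
slide [-0.409, 0.1827, -0.0019] spin 0.176 | tcp [0.4544, 0.2542, 0.0094] cur close 2.0 j7 -0.76 t 6.8
```

Emit:
{"op": "play_rows", "data": {
  "claw": [150, 150, 150, 150, 150, 150, 150, 150, 150, 150, 150, 150],
  "slide": [
    [0, 0, -0.03],
    [0, 0, -0.07],
    [0, 0, -0.11],
    [0, 0, -0.14],
    [-0.41, 0.183, -0.14],
    [-0.41, 0.183, -0.14],
    [-0.41, 0.183, -0.14],
    [-0.41, 0.183, -0.14],
    [-0.41, 0.183, -0.14],
    [-0.41, 0.183, -0.14],
    [-0.41, 0.183, -0.14],
    [-0.41, 0.183, -0.14]
  ],
  "spin": [0, 0, 0, 0, 0, 0, 0, 0.176, 0.176, 0.176, 0.176, 0.176]
}}

```text
clock: 7.8
ee_pos: [0.5998, -0.0481, 0.1488]
tcp_rot: [0.002, 0.755, 0.656, 0.001]
force: [1.3, 1.0, -1.3]
grip_width: 0.681
finger_force: 55.1
```

```bash
python3 - <<'E'
from h import *
o=get_obs();print(o["force"],o["grip_width"]);go(.651,-.1483,.014,-8.1)
E
```

```text
[ 1.32932943  1.01266244 -1.25847392] 0.6807089461741164
slide [-0.0919, 0.0643, 0.1351] spin 0.0 | tcp [0.5998, -0.0481, 0.1488] cur close -8.1 j7 -0.23 t 7.8
```

Emit:
{"op": "play_rows", "data": {
  "claw": [150, 150, 150, 150, 150],
  "slide": [
    [-0.085, 0.06, 0.0],
    [-0.085, 0.06, 0.0],
    [-0.085, 0.06, 0.0],
    [-0.085, 0.06, 0.0],
    [-0.085, 0.06, 0.0]
  ],
  "spin": [0, 0, 0, 0, 0]
}}

```text
clock: 8.22
ee_pos: [0.6465, -0.1406, 0.1477]
tcp_rot: [0.001, 0.756, 0.654, 0.001]
force: [-0.0, 0.3, -1.3]
grip_width: 0.682
finger_force: 55.1
```

```bash
python3 - <<'E'
from h import *
go(.651,-.1483,.014,-8.1)
E
```

```text
slide [-0.007, 0.0053, 0.1338] spin -0.003 | tcp [0.6465, -0.1406, 0.1477] cur close -8.3 j7 -0.11 t 8.22
```

Emit:
{"op": "play_rows", "data": {
  "claw": [150, 150, 150, 150, 150, 150, 150, 20, 20, 20, 20, 20],
  "slide": [
    [-0.007, 0.005, 0.04],
    [-0.007, 0.005, 0.08],
    [-0.007, 0.005, 0.11],
    [-0.007, 0.005, 0.133],
    [-0.007, 0.005, 0.133],
    [-0.007, 0.005, 0.133],
    [-0.007, 0.005, 0.133],
    [-0.007, 0.005, 0.133],
    [-0.007, 0.005, 0.133],
    [-0.007, 0.005, 0.133],
    [-0.007, 0.005, 0.11],
    [-0.007, 0.005, 0.07]
  ],
  "spin": [0, 0, 0, 0, 0, 0, 0, 0, 0, 0, 0, 0]
}}

```text
clock: 9.22
ee_pos: [0.6462, -0.1458, 0.0723]
tcp_rot: [-0.004, 0.755, 0.656, -0.003]
force: [0.8, -1.5, 0.1]
grip_width: 0.924
finger_force: 0.0
```

```bash
python3 - <<'E'
from h import *
go(.458,-.083,.12,53.5)
E
```

```text
slide [0.0357, -0.1955, -0.0459] spin -1.075 | tcp [0.6462, -0.1458, 0.0723] cur close -8.1 j7 -0.12 t 9.22
```

Emit:
{"op": "play_rows", "data": {
  "claw": [20, 20, 130, 130, 130, 130, 130, 130, 130, 130, 130],
  "slide": [
    [0, 0, -0.035],
    [0.036, -0.196, -0.047],
    [0.036, -0.196, -0.047],
    [0.036, -0.196, -0.047],
    [0.036, -0.196, -0.047],
    [0.036, -0.196, -0.047],
    [0.036, -0.196, -0.047],
    [0.036, -0.196, -0.047],
    [0.036, -0.196, -0.047],
    [0.036, -0.196, -0.047],
    [0.036, -0.196, -0.047]
  ],
  "spin": [0, -1.075, -1.075, -1.075, -1.075, -1.075, -1.075, -1.075, -1.075, -1.075, -1.075]
}}

```text
clock: 10.13
ee_pos: [0.4612, -0.083, 0.124]
tcp_rot: [0.001, 0.312, 0.95, -0.0]
force: [-0.7, 0.4, 0.3]
grip_width: 0.492
finger_force: 0.0
```

```bash
python3 - <<'E'
from h import *
o=get_obs();im=snapshot("wrist");cv2.imwrite("pics/w4.png",im)
H,S,V=[a.astype(int) for a in cv2.split(cv2.cvtColor(im,cv2.COLOR_BGR2HSV))]
print(blobs(((H<6)|(H>174))&(S>130),cam("wrist",o),.028,600))
t=snapshot("top");cv2.imwrite("pics/c4.png",np.vstack([cv2.resize(t[140:215,150:400],(512,154)),im]))
go(.458,-.083,.030,53.5)
E
```

```text
[([259, 186], [0.4555, -0.0795], [43, 44], 171.7)]
slide [0.0026, -0.0019, 0.0937] spin -0.002 | tcp [0.4611, -0.083, 0.1237] cur close 53.4 j7 1.03 t 10.23
```

View pics/c4.png

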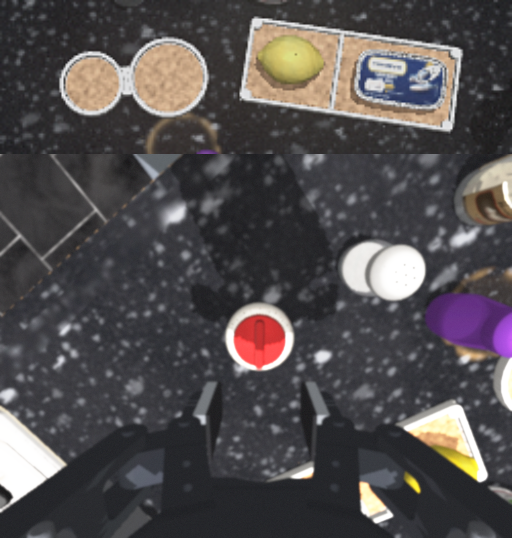

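The top strip shows the lemon (290,60) and the tin (400,80) seated in their wells. The wrist view shows the timer at (259,338), its bar square to the fingers.

Emit:
{"op": "play_rows", "data": {
  "claw": [130, 130, 130, 130, 130, 255, 255, 255, 255, 255, 255],
  "slide": [
    [0.004, -0.001, 0.04],
    [0.004, -0.001, 0.075],
    [0.004, -0.001, 0.093],
    [0.004, -0.001, 0.093],
    [0.004, -0.001, 0.093],
    [0.004, -0.001, 0.093],
    [0.004, -0.001, 0.093],
    [0.004, -0.001, 0.093],
    [0.004, -0.001, 0.093],
    [0.004, -0.001, 0.093],
    [0.004, -0.001, 0.093]
  ],
  "spin": [0, 0, 0, 0, 0, 0, 0, 0, 0, 0, 0],
  "force": 60
}}

```text
clock: 11.15
ee_pos: [0.458, -0.0818, 0.0314]
tcp_rot: [0.001, 0.313, 0.95, -0.0]
force: [-0.7, -1.1, 7.2]
grip_width: 0.065
finger_force: 60.2
```

```bash
python3 - <<'E'
from h import *
go(.652,.1174,.036,None)
E
```

```text
slide [-0.0375, 0.2755, -0.0045] spin 0.0 | tcp [0.458, -0.0818, 0.0314] cur close 53.5 j7 0.94 t 11.15
```

Emit:
{"op": "play_rows", "data": {
  "claw": [255, 255, 255, 255, 255, 255, 255, 255, 255, 255, 255, 255],
  "slide": [
    [0, 0, -0.03],
    [0, 0, -0.07],
    [0, 0, -0.11],
    [0, 0, -0.13],
    [-0.037, 0.275, -0.13],
    [-0.037, 0.275, -0.13],
    [-0.037, 0.275, -0.13],
    [-0.037, 0.275, -0.13],
    [-0.037, 0.275, -0.13],
    [-0.037, 0.275, -0.13],
    [-0.037, 0.275, -0.13],
    [-0.037, 0.275, -0.13]
  ],
  "spin": [0, 0, 0, 0, 0, 0, 0, 0, 0, 0, 0, 0]
}}

```text
clock: 12.15
ee_pos: [0.6519, 0.1246, 0.1592]
tcp_rot: [-0.001, 0.31, 0.951, 0.003]
force: [-1.7, 0.7, -0.9]
grip_width: 0.069
finger_force: 59.4
```

```bash
python3 - <<'E'
from h import *
o=get_obs();im=snapshot("wrist");cv2.imwrite("pics/w5.png",im);print(o["force"],o["grip_width"])
go(.652,.1174,.036,None)
E
```

```text
[-1.68500449  0.70075653 -0.85519899] 0.06920272519598192
slide [-0.0041, -0.0026, 0.1231] spin 0.0 | tcp [0.6505, 0.1216, 0.1592] cur close 53.8 j7 0.49 t 12.2
```

View pics/w5.png

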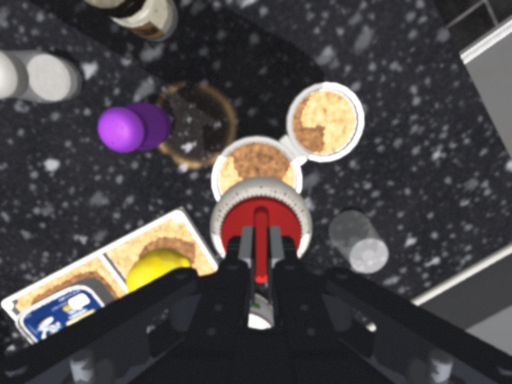

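The timer hangs level in the grip at (262,225), above the wide well. Next I lower and release.

Emit:
{"op": "play_rows", "data": {
  "claw": [255, 255, 255, 255, 255, 255, 255, 150, 150, 150, 150, 150],
  "slide": [
    [0, 0, 0.04],
    [0, 0, 0.08],
    [0, 0, 0.11],
    [0, 0, 0.123],
    [0, 0, 0.123],
    [0, 0, 0.123],
    [0, 0, 0.123],
    [0, 0, 0.123],
    [0, 0, 0.123],
    [0, 0, 0.123],
    [0, 0, 0.1],
    [0, 0, 0.06]
  ],
  "spin": [0, 0, 0, 0, 0, 0, 0, 0, 0, 0, 0, 0]
}}

```text
clock: 13.2
ee_pos: [0.6469, 0.1164, 0.0961]
tcp_rot: [-0.004, 0.313, 0.95, -0.002]
force: [0.9, -0.5, -0.1]
grip_width: 0.413
finger_force: 0.0
```

```bash
python3 - <<'E'
from h import *
go(.46,.0237,.16,118)
E
```

```text
slide [0.0956, -0.1861, -0.062] spin -1.125 | tcp [0.6469, 0.1164, 0.0961] cur close 53.5 j7 0.47 t 13.2
```

Emit:
{"op": "play_rows", "data": {
  "claw": [150, 150, 0, 0, 0, 0, 0, 0, 0, 0, 0, 0],
  "slide": [
    [0, 0, -0.04],
    [0, 0, -0.065],
    [0.096, -0.186, -0.065],
    [0.096, -0.186, -0.065],
    [0.096, -0.186, -0.065],
    [0.096, -0.186, -0.065],
    [0.096, -0.186, -0.065],
    [0.096, -0.186, -0.065],
    [0.096, -0.186, -0.065],
    [0.096, -0.186, -0.065],
    [0.096, -0.186, -0.065],
    [0.096, -0.186, -0.065]
  ],
  "spin": [0, 0, -1.125, -1.125, -1.125, -1.125, -1.125, -1.125, -1.125, -1.125, -1.125, -1.125]
}}

```text
clock: 14.2
ee_pos: [0.4626, 0.0251, 0.1657]
tcp_rot: [0.0, -0.244, 0.97, -0.001]
force: [0.1, -1.0, 0.1]
grip_width: 1.0
finger_force: 0.0
```

```bash
python3 - <<'E'
from h import *
o=get_obs();im=snapshot("wrist");t=snapshot("top");cv2.imwrite("pics/c6.png",np.vstack([cv2.resize(t[140:215,150:400],(512,154)),im]))
H,S,V=[a.astype(int) for a in cv2.split(cv2.cvtColor(im,cv2.COLOR_BGR2HSV))]
m=(S<40)&(V>110);m[300:]=0;print(blobs(m,cam("wrist",o),.075,600))
H,S,V=[a.astype(int) for a in cv2.split(cv2.cvtColor(t,cv2.COLOR_BGR2HSV))]
m=((H<6)|(H>174))&(S>130);m[:,400:]=0;print("timer",blobs(m,cam("top"),.032))
go(.46,.0237,.032,118)
E
```

```text
[([357, 243], [0.4658, 0.1268], [44, 101], 74.2), ([55, 241], [0.5907, -0.1091], [99, 125], 84.0), ([262, 187], [0.456, 0.0231], [43, 48], 47.4), ([330, 8], [0.3207, 0.0053], [17, 43], 118.3), ([247, 22], [0.3543, -0.0434], [19, 45], 72.5)]
timer [([232, 177], [0.6484, 0.115], [42, 43], 1.1)]
slide [0.0031, -0.0, 0.1336] spin -0.0 | tcp [0.4626, 0.0253, 0.1656] cur close 118.0 j7 1.96 t 14.3
```

View pics/c6.png

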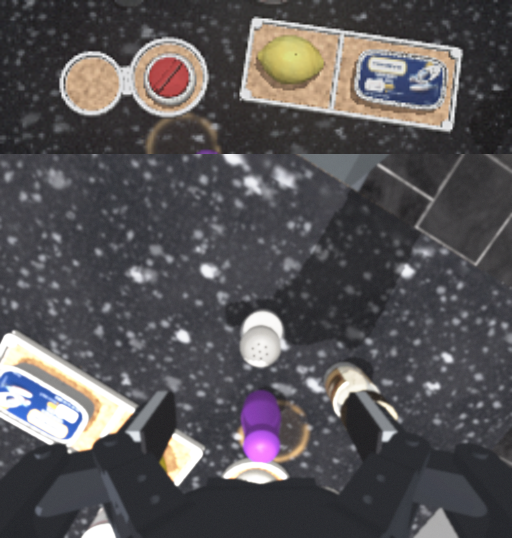

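The timer is seated in the wide well at (168,78). The shaker at (262,340) is centred between the fingers, and the purple decoy and jar are outside them.

Emit:
{"op": "play_rows", "data": {
  "claw": [0, 0, 0, 0, 0, 0, 180, 180, 180, 180, 180, 180],
  "slide": [
    [0.003, 0, 0.04],
    [0.003, 0, 0.08],
    [0.003, 0, 0.11],
    [0.003, 0, 0.13],
    [0.003, 0, 0.13],
    [0.003, 0, 0.13],
    [0.003, 0, 0.13],
    [0.003, 0, 0.13],
    [0.003, 0, 0.13],
    [0.003, 0, 0.13],
    [0.003, 0, 0.13],
    [0.003, 0, 0.13]
  ],
  "spin": [0, 0, 0, 0, 0, 0, 0, 0, 0, 0, 0, 0],
  "force": 40
}}

```text
clock: 15.3
ee_pos: [0.4611, 0.0239, 0.0368]
tcp_rot: [0.001, -0.242, 0.97, -0.001]
force: [-2.0, 0.3, 7.5]
grip_width: 0.431
finger_force: 39.4
```

```bash
python3 - <<'E'
from h import *
o=get_obs();print(o["force"],o["finger_force"]);go(.644,.2077,.042,None);go(.644,.2077,.042,95)
E
```

```text
[-2.04285857  0.27532059  7.5283596 ] 39.36782160191797
slide [-0.2477, 0.0766, -0.0049] spin 0.0 | tcp [0.4611, 0.0239, 0.0368] cur close 118.0 j7 1.79 t 15.3
slide [-0.2477, 0.0766, -0.0049] spin 0.401 | tcp [0.4611, 0.0239, 0.0368] cur close 118.0 j7 1.79 t 15.3
```

Emit:
{"op": "play_rows", "data": {
  "claw": [180, 180, 180, 180, 180, 180, 180, 180, 180, 180, 180, 180],
  "slide": [
    [0, 0, -0.03],
    [0, 0, -0.07],
    [0, 0, -0.11],
    [0, 0, -0.13],
    [-0.06, 0.02, -0.13],
    [-0.095, 0.03, -0.13],
    [-0.13, 0.04, -0.13],
    [-0.165, 0.051, -0.13],
    [-0.2, 0.062, -0.13],
    [-0.23, 0.071, -0.13],
    [-0.248, 0.077, -0.13],
    [-0.248, 0.077, -0.13]
  ],
  "spin": [0, 0, 0, 0, 0, 0, 0, 0, 0, 0, 0, 0]
}}

```text
clock: 16.3
ee_pos: [0.644, 0.2126, 0.1647]
tcp_rot: [0.0, -0.243, 0.97, 0.002]
force: [-0.6, -0.1, -0.1]
grip_width: 0.435
finger_force: 40.4
```

```bash
python3 - <<'E'
from h import *
o=get_obs();im=snapshot("wrist");cv2.imwrite("pics/w7.png",im);print(o["force"],o["grip_width"])
go(.644,.2077,.042,None)
E
```

```text
[-0.63319916 -0.10287071 -0.13915064] 0.4350566497466268
slide [0.0004, -0.0033, 0.1229] spin 0.0 | tcp [0.643, 0.2106, 0.1649] cur close 118.1 j7 1.42 t 16.35
```

View pics/w7.png

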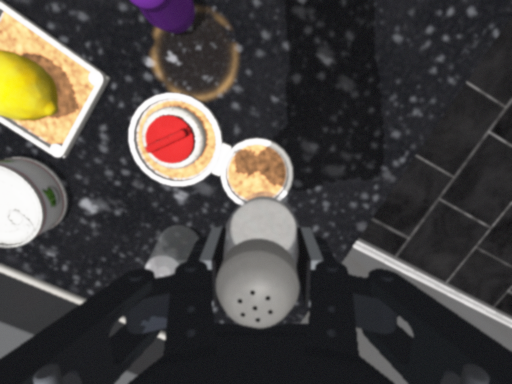

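The shaker is held upright at (260,270), above and just short of the narrow well in the tilted view. Next I lower and release.

Emit:
{"op": "play_rows", "data": {
  "claw": [180, 180, 180, 180, 180, 180, 180, 80, 80, 80, 80, 80],
  "slide": [
    [0, -0.001, 0.04],
    [0, -0.001, 0.08],
    [0, -0.001, 0.11],
    [0, -0.001, 0.123],
    [0, -0.001, 0.123],
    [0, -0.001, 0.123],
    [0, -0.001, 0.123],
    [0, -0.001, 0.123],
    [0, -0.001, 0.123],
    [0, -0.001, 0.123],
    [0, -0.001, 0.1],
    [0, -0.001, 0.06]
  ],
  "spin": [0, 0, 0, 0, 0, 0, 0, 0, 0, 0, 0, 0]
}}

```text
clock: 17.35
ee_pos: [0.6403, 0.2054, 0.1011]
tcp_rot: [-0.005, -0.242, 0.97, -0.0]
force: [0.6, -0.2, 0.1]
grip_width: 0.689
finger_force: 0.0
```

```bash
python3 - <<'E'
from h import *
go(.48,.19,.25,None)
E
```

```text
slide [0.1502, 0.0619, -0.1475] spin 0.0 | tcp [0.6403, 0.2054, 0.1011] cur close 118.0 j7 1.4 t 17.35
```

Emit:
{"op": "play_rows", "data": {
  "claw": [80, 80, 80, 80, 80, 80, 80, 80, 80, 80, 80],
  "slide": [
    [0, 0, -0.04],
    [0, 0, -0.08],
    [0, 0, -0.12],
    [0, 0, -0.15],
    [0.15, 0.06, -0.15],
    [0.15, 0.06, -0.15],
    [0.15, 0.06, -0.15],
    [0.15, 0.06, -0.15],
    [0.15, 0.06, -0.15],
    [0.15, 0.06, -0.15],
    [0.15, 0.06, -0.15]
  ],
  "spin": [0, 0, 0, 0, 0, 0, 0, 0, 0, 0, 0]
}}

```text
clock: 18.27
ee_pos: [0.4836, 0.1894, 0.256]
tcp_rot: [0.001, -0.241, 0.97, -0.001]
force: [0.3, 0.6, -0.1]
grip_width: 0.687
finger_force: 0.0
```

```bash
python3 - <<'E'
from h import *
t=snapshot("top");s=snapshot("side");cv2.imwrite("pics/fin.png",np.vstack([cv2.resize(t[90:290,140:400],(700,538))[:330],cv2.resize(s[140:260,150:330],(405,270)).copy() if 0 else cv2.copyMakeBorder(cv2.resize(s[140:260,150:330],(405,270)),0,0,0,295,cv2.BORDER_CONSTANT)]))
KT=cam("top");H,S,V=[a.astype(int) for a in cv2.split(cv2.cvtColor(t,cv2.COLOR_BGR2HSV))]
X=np.arange(512)[None]<400
a=np.radians(81.9);M=np.array([[np.sin(a),-np.cos(a)],[np.cos(a),np.sin(a)]])
for n,m,z in(("tin",(H>100)&(H<125)&(S>90)&(V>40),.028),("lemon",(H>21)&(H<34)&(S>70)&(V>70),.034)):
    for b in blobs(m&X,KT,z,100): print(n,b,(M@(np.array(b[1])-[.6585,-.0958])).round(4))
g=(S<40)&(V>70);g[205:]=0
print("shaker",blobs(g&X,KT,.085,100))
E
```

```text
tin ([351, 180], [0.6475, -0.1577], [51, 78], 79.1) [-0.0022 -0.0628]
lemon ([291, 169], [0.6693, -0.0236], [59, 63], 44.7) [0.0005 0.073 ]
shaker [([216, 178], [0.6421, 0.1492], [108, 175], 89.4), ([320, 177], [0.6439, -0.0853], [120, 242], 83.0), ([211, 131], [0.7445, 0.1565], [49, 55], 75.6), ([197, 81], [0.8191, 0.1996], [488, 946], 90.3)]
```

View pics/fin.png

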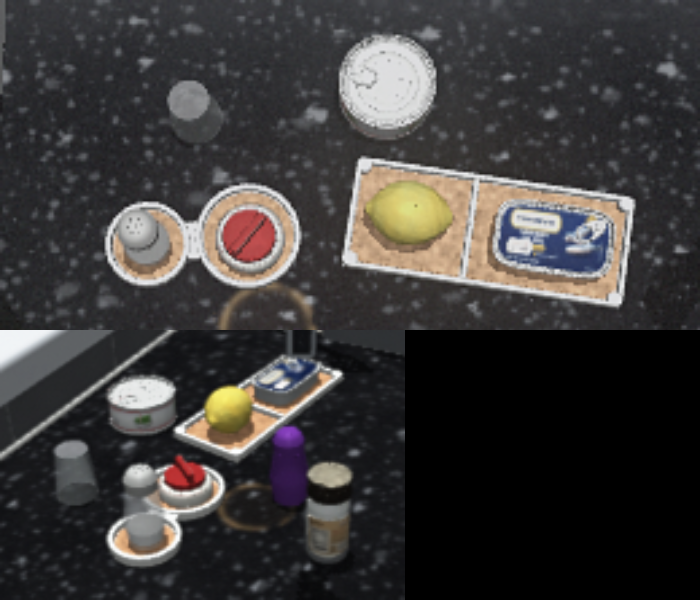

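All four are in their wells and the bystanders are where they were. The shaker dome is at (138,229) over a base at about (150,250), so I'll check its uprightness.

```bash
python3 - <<'E'
from h import *
KT=cam("top")
t=snapshot("top");H,S,V=[a.astype(int) for a in cv2.split(cv2.cvtColor(t,cv2.COLOR_BGR2HSV))]
print("dome",ray(KT,[140+138/2.692,90+229/2.69],.086)[0].round(4))
for p in([140+150/2.692,90+252/2.69],): print("base",ray(KT,p,.006)[0].round(4))
K,T=cam("top");W=np.linalg.inv(T)
for z in(.004,.086):
  for q in([.644,.2077,z],):
    c=W[:3,:3]@q+W[:3,3];u=K@c;print("expected px",u[:2]/u[2])
    K2,T2=cam("side");W2=np.linalg.inv(T2);c=W2[:3,:3]@q+W2[:3,3];u=K2@c/c[2];print("side crop expected",(u[0]-150)*2.25,(u[1]-140)*2.25+330)
cv2.imwrite("pics/f2.png",np.hstack([cv2.resize(t[155:205,165:225],(400,333)),cv2.resize(snapshot("side")[190:250,185:257],(400,333))]))
E
```

```text
dome [0.6423 0.2013 0.086 ]
base [0.6357 0.2041 0.006 ]
expected px [194.48682435 180.37898615]
side crop expected 145.64847715016404 540.1914002421106
expected px [188.40788999 174.32505779]
side crop expected 138.97130300384174 475.74607341776505
```

View pics/f2.png

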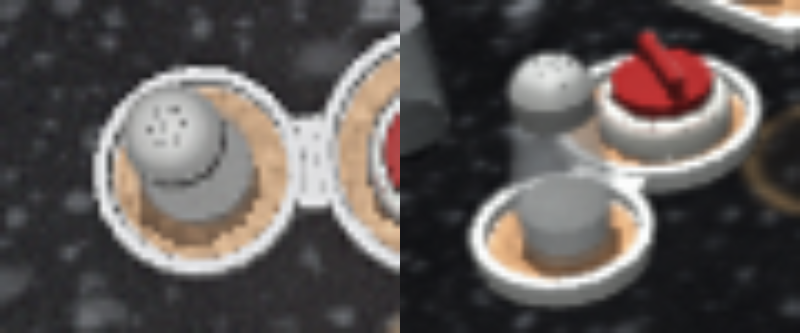

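The zoom shows the shaker standing upright inside the narrow well. The side-view dome is within about 3 px of the upright prediction.

```bash
python3 -c "
from cell import *
print(close_job())"
```

```text
the job is handed in; nothing more can be done
None
```

Both kits are made up and handed in at about 18 s of robot time. The final pictures show the tin, lemon, timer and shaker resting in their wells and the bystanders undisturbed; the hand-in returned no verdict.

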